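# Set the clamp selector and throw the cam lever

### The arm

A 6-joint arm with a two-finger parallel gripper is mounted at the origin on the work surface. World frame = base frame: x ahead of the robot, y to its left, z up, the work surface at z = 0. Lengths are in m, angles in degrees, forces in N, time in s.
With the tool pointing down it reaches from about 0.35 to 0.875 m from the base axis. Payload 4.2 kg.
Tool frame: the origin (TCP) lies between the finger pads, 19 mm behind the fingertips; this is the grasp point; z points along the fingers, y is the line along which they close (so a half turn about z gives the same grasp; the last joint's range is limited). The gripper opens to 87 mm and grips with 3 to 60 N. Pads are 19 mm wide; open, the fingers measure 117 mm over their backs; the gripper's body (75 mm by 190 mm) begins 51 mm behind the grasp point.
Start: joints at [87.468, 22.042, 0.453, 0, -68.411, -14.817], TCP at [0.186, 0.597, 0.241] pointing down, gripper open.
Joint ranges: [-179.83, 179.83], [-69.29, 118.12], [-61.27, 80.66], [-181.25, 117.63], [-171.15, -9.14], [-177.46, 177.46]. Speed limits (degrees/s): [159.86, 159.86, 180, 180, 180, 180].

### API

Orientations are given as [roll, pitch, yaw] about the fixed x, y, z axes, in that order (R = Rz(yaw) Ry(pitch) Rx(roll)).
In Python, from workcell import env gives the robot as it stands. The module is installed in compiled form; this text tells all that it offers. Calls block until the motion is done:
- env.goto(position, orientation): joint-space move of the TCP to a pose.
- env.move_straight(position, rotation=None, rate=0.15, force_limit=None): straight line of the TCP; rotation=None keeps the orientation; rate is the mean speed in m/s. With force_limit (N) it stops when the force on the tool has changed by that much, and returns True; else False.
- env.set_joints(angles): joint-space move.
- env.gripper_to(opening, grasp_force=None): opening from 0.0 (shut) to 1.0 (fully open); grasp_force is the grip in N (None keeps the last); returns when the fingers have stopped.
- env.dwell(seconds).
- env.inverse_kinematics(position, orientation): joint angles nearest the present ones, or None.
- env.read_state(): the state.
- env.grab_frame(name): name is "side" or "top" or "wrist"; returns a dict with "image" (420x560x3 uint8, blue, green, red), "fx", "fy", "cx", "cy" (pixels), "D" ([k1, k2, p1, p2, k3] as OpenCV has them; the pictures are not rectified), "position" and "orientation" of the camera in the world. Camera axes: x right, y up, looking along -z (the intrinsics and any distortion apply to the point x, -y, -z); pixel columns grow to the right and rows downward; lengths in m; the calibration is good to about 2 mm. A picture is of the moment at which its call begins. There is no depth.
A pose or a line that the arm cannot do raises env.Unreachable and nothing moves.
- env.close_job(): hands the job in; it is judged then, once.
Trained networks look in a picture, given as the dict that the camera call returned (one of the last four; its "shot" number tells which), for a name from the list of things; names that differ only in an ending like _2 or _b are one class to them, and where a whole thing is asked for, a point or a joint stands for the part that bears it (a point fixed in the world has none). Each returns a list of dicts, best first, with "score" (0 to 1); they miss things now and then, are a little off and sometimes report something else, mostly with a low value. They report only what shows in the picture. A call takes as long as a camera call. They do not tell look-alikes from the thing itself.
- env.search_frame(picture, thing): "xyz" ([x, y, z] in m, in world coordinates, good to about 4 mm: the middle of the surface that is visible of it).
- env.trace(picture, thing): "mask" (420x560 bool, what is visible of it).
The state is a dict: "clock": time; "joint_positions": joint angles; "qvel": joint speeds; "joint_torque": joint torques, N m; "position": TCP position; "tool_rot": TCP orientation; "force": force on the tool from outside, world axes, zero at the start; "wrist_torque": the same for the moment, N m; "opening": opening from 0.0 (shut) to 1.0 (fully open); "finger_force": force on a finger pad.
Only numpy, scipy, OpenCV 4.12 (cv2) and the standard library are available. Lean on these libraries where they do the work, as an engineer would, in place of code of your own. Each camera call takes 0.05 s, during which the arm holds its last target. There are 200 camera calls.

### The job

Set the cam lock fixture's black selector knob so that its nose points at the square post, clicked into that station, and only then throw the cam lever from open to fully home, over its hump and against its stop, so that it stays there. The yellow bumper block stands in the lever's path: before you throw the lever, take the block away and stand it upright on the rubber mat, and never push it with the lever. Leave everything else on the cart where it is.

Things in the scene. Friction and masses are not known exactly. Their poses are not given: they have to be found in the camera images.
- fixture: Cam lock fixture fixed to the cart. Origin on the cart top; x away from the robot, y left (yaw within 0.22 rad), z up. Base plate x -50 to 75, y -115 to 165 mm, 12 thick. Grey selector housing 136 x 136 mm about (0, 95), top at z 46. Jaws at y -55 to 20, up to z 57, hold a grey titanium claw finger along x at y -11, its tip up to z 110 near x 97.
- selector_axis (a point): On the selector knob's vertical axis, 78 mm over the cart top, a good TCP height for gripping; fixture frame (0, 95, 78) mm. The black knob is a bar 52 mm long, 14 mm wide, z 53 to 84 mm over the cart top, centred on this axis, on a 54 mm disc; on one end only a thin nose, lower (top at z 64 mm), narrows out to 48 mm from the axis.
- selector (a joint): Selector angle, rad, clockwise seen from above positive; at 0 the nose points along the fixture's -x (nose direction = fixture yaw + pi - angle). Detents at -1.35, -0.9, -0.45, 0, 0.45, 0.9 and 1.35 rad (about 0.1 N m between them); stops at -1.5 and 1.5. Starts at or near -0.45, 0 or 0.45.
- selector_index (a point): Point on the knob's nose line 58 mm from the axis, turning with the knob: it comes over the station that the nose points at.
- post: The mark: a square steel post 14 x 14 x 12 mm on the selector housing's top, 58 mm from the axis, at one of the stations -1.35, -0.9, 0.9 or 1.35 rad. Origin under its centre. The other six stations have low round buttons, 10 mm across and 3 mm high.
- cam (a joint): Cam lever angle, rad: 0 open (arm along the fixture's -y), growing clockwise seen from above to the stop at 1.57 (home: arm along the fixture's -x). Starts at 0 to 0.12. Friction about 1 N at the handle; a sprung hump from 1.05 to 1.55 rad, its top at 1.30, adds up to about 4 N: let go before the top the lever springs back, past it it snaps towards home and stays.
- cam_pivot (a point): Vertical axis of the cam lever, fixture frame (-20, -85) mm, 31 mm above the cart top.
- lever_handle (a point): On the axis of the lever's upright black round handle (18 mm diameter, z 37 to 85 mm), 130 mm from the pivot; the point lies at z 70 mm, a good TCP height for gripping.
- cam_lever: The cam lever: flat steel arm 14 mm wide, z 27 to 37 mm, from the pivot out to 132 mm, with the upright handle. Origin on the pivot axis at z 13 mm; the arm runs along its own -y.
- block: Yellow polyurethane bumper block, 55 (x) x 40 (y) x 60 (z) mm, 0.11 to 0.24 kg, standing on the cart top inside the lever's sweep, any yaw. Origin at the centre of its underside.
- mat: Black rubber mat, 130 x 130 x 3 mm, fixed, left or right in front of the fixture. Origin at the centre of its underside.
- key_case: Chrome hex key set case, 110 x 80 x 28 mm, fixed, on the side that has no mat. Origin at the centre of its underside.
- bushing: Bystander: bronze pivot bushing, 40 mm diameter, 30 mm high, upright, in front of the fixture. Origin under its centre.
- grease_can: Bystander: metal can 44 mm diameter, 115 mm high, standing in front of the fixture. Origin under its centre.
- oil_bottle: Bystander: white bottle 52 mm diameter, 150 mm high, standing behind the fixture. Origin under its centre.
- wrench: Bystander: steel wrench 170 mm long lying behind the fixture. Origin under its middle.
- socket: Bystander: steel socket 26 mm diameter, 34 mm high, behind the selector. Origin under its centre.
- washer: Bystander: steel washer 46 mm diameter, 6 mm thick, flat on the cart right of the fixture. Origin under its centre.
Things that resemble listed ones, but are neither listed nor needed, are in the scene too. What is shaped like the mat but turquoise is not meant. Leave any blue look-alike of the block alone.

How it is judged:
By the outcome, as a careful person would: the job done as asked, in the order asked, and still so for the second after the job is handed in, with the robot touching nothing.
It also fails if it takes over 72 s, if anything falls off the work surface, if the arm or the gripper's body presses on something with over 40 N, if the wrist force passes 120 N, or if a joint passes its speed limit or range.

## Working session

There is one attempt and no reset: what is moved stays moved. The work goes in short steps, each a Python script; the robot and the scene stay as the last script left them, time stands still between calls to the robot, and variables do not carry over. Pictures are saved under pics/ and viewed, at most 10 in all, crops included, and the job is handed in when it is done.

```bash
mkdir -p pics; cat > h.py <<'E'
import numpy as np, cv2
from scipy.spatial.transform import Rotation as R
from workcell import env
def camR(f):
    o=np.array(f["orientation"],float)
    if o.shape==(3,3): return o
    return R.from_euler('xyz',o,degrees=True).as_matrix()
def K(f): return np.array([[f["fx"],0,f["cx"]],[0,f["fy"],f["cy"]],[0,0,1.]])
def pix2z(f,uv,z):
    p=cv2.undistortPoints(np.array(uv,float).reshape(-1,1,2),K(f),np.array(f["D"],float)).reshape(-1,2)
    d=np.c_[p[:,0],-p[:,1],-np.ones(len(p))]@camR(f).T
    c=np.array(f["position"]); t=(z-c[2])/d[:,2]
    return c+t[:,None]*d
def w2pix(f,P):
    q=(np.array(P,float).reshape(-1,3)-f["position"])@camR(f)
    q=q*[1,-1,-1]
    return cv2.projectPoints(q,np.zeros(3),np.zeros(3),K(f),np.array(f["D"],float))[0].reshape(-1,2)
E
python3 - <<'E'
from h import *
s=env.read_state(); print(s["clock"],s["position"],s["tool_rot"],s["opening"])
for n in ["top","side"]:
    f=env.grab_frame(n); cv2.imwrite(f"pics/{n}0.png",f["image"]); print(n,f["position"],f["orientation"],f["fx"],f["D"])
    for t in ["fixture","selector_axis","selector","selector_index","post","cam_pivot","lever_handle","cam_lever","block","mat","key_case","bushing","grease_can"]:
        r=env.search_frame(f,t)
        for q in r[:3]: print(t,np.round(q["xyz"],3),round(q["score"],2),w2pix(f,q["xyz"]).round()[0])
print(env.read_state()["clock"])
E
```

```text
0.0 [0.18618074 0.59602954 0.24015547] [ 1.79875044e+02 -5.04467833e-03 -1.73607674e+01] 0.9983828703619837
top [0.46834618 0.06328057 1.227676  ] [  4.50439891  -1.12694001 -89.191096  ] 407.529220522065 [0.01271078 0.         0.         0.         0.        ]
fixture [0.604 0.079 0.043] 0.9 [265. 194.]
selector_axis [0.61  0.076 0.041] 0.79 [266. 193.]
selector [0.585 0.148 0.057] 0.73 [241. 200.]
selector_index [0.581 0.146 0.055] 0.5 [242. 202.]
cam_pivot [0.607 0.081 0.049] 0.73 [264. 193.]
cam_pivot [ 0.54  -0.122  0.059] 0.62 [334. 217.]
cam_pivot [ 0.435 -0.339  0.03 ] 0.42 [406. 254.]
lever_handle [ 0.611 -0.056  0.039] 0.64 [311. 193.]
cam_lever [ 0.608 -0.056  0.035] 0.62 [311. 194.]
block [ 0.555 -0.233  0.059] 0.6 [373. 212.]
block [ 0.541 -0.119  0.058] 0.5 [334. 217.]
mat [0.33  0.471 0.   ] 0.96 [131. 286.]
mat [0.405 0.271 0.002] 0.92 [200. 261.]
key_case [ 0.434 -0.336  0.03 ] 0.57 [406. 255.]
bushing [ 0.435 -0.336  0.033] 0.55 [406. 254.]
grease_can [0.464 0.076 0.113] 0.57 [265. 242.]
side [ 0.16579705 -0.87948013  1.19618137] [ 42.24820548  -0.06564019 -22.03228
[... 374 characters left out ...]
]
cam_pivot [0.405 0.27  0.003] 0.72 [215. 197.]
cam_pivot [0.604 0.051 0.045] 0.61 [304. 219.]
lever_handle [ 0.609 -0.073  0.037] 0.59 [323. 253.]
cam_lever [ 0.606 -0.073  0.039] 0.67 [322. 252.]
block [ 0.545 -0.255  0.058] 0.92 [331. 309.]
block [ 0.534 -0.137  0.052] 0.58 [307. 276.]
block [ 0.607 -0.075  0.039] 0.19 [323. 253.]
mat [0.406 0.266 0.002] 0.81 [215. 198.]
mat [0.601 0.402 0.005] 0.76 [260. 154.]
mat [ 0.608 -0.073  0.035] 0.74 [323. 253.]
key_case [ 0.425 -0.35   0.028] 0.93 [301. 365.]
key_case [0.404 0.27  0.   ] 0.64 [215. 198.]
key_case [0.606 0.051 0.046] 0.16 [304. 219.]
bushing [0.522 0.012 0.026] 0.75 [282. 242.]
grease_can [0.467 0.062 0.077] 0.76 [256. 223.]
1.4
```

```bash
python3 - <<'E'
import cv2
a=cv2.imread("pics/top0.png"); cv2.imwrite("pics/top0c.png",cv2.resize(a[140:340,100:440],(800,471),interpolation=cv2.INTER_CUBIC))
E
```

```text
(no output)
```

View pics/side0.png

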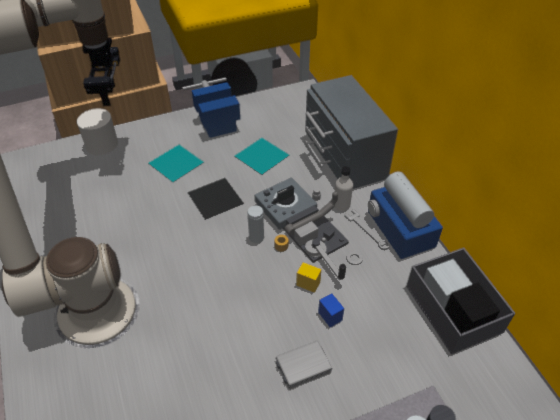

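View pics/top0c.png

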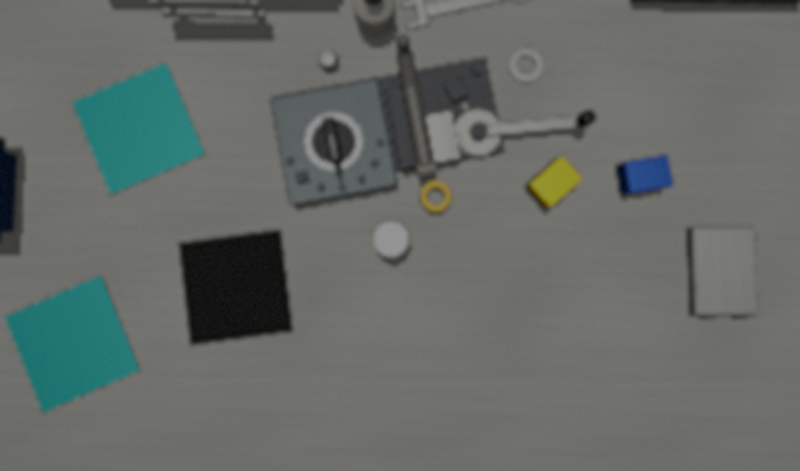

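```bash
python3 - <<'E'
from h import *
f=env.grab_frame("top")
import pickle
# rough from top
def c2f(x,y): return [x/2.353+100,y/2.353+140]
for n,c,z in [("axis",(333,141),.084),("post",(302,178),.058),("pivot",(480,132),.04),("handle",(586,118),.085),("block",(557,181),.06),("mat",(236,287),.003)]:
    print(n,pix2z(f,[c2f(*c)],z)[0].round(4))
env.goto([0.53,0.10,0.36],[180,0,0])
f=env.grab_frame("wrist"); pickle.dump(f,open("w1.pkl","wb")); cv2.imwrite("pics/w1.png",f["image"])
print(f["position"],f["orientation"],f["fx"],f["D"],env.read_state()["clock"],env.read_state()["joint_positions"])
for t in ["post","selector","cam_lever","block","selector_axis","lever_handle","cam_pivot"]:
    for q in env.search_frame(f,t)[:2]: print(t,np.round(q["xyz"],3),round(q["score"],2),w2pix(f,q["xyz"]).round()[0])
E
```

```text
axis [0.5827 0.1446 0.084 ]
post [0.5394 0.1832 0.058 ]
pivot [ 0.6013 -0.0351  0.04  ]
handle [ 0.6153 -0.1589  0.085 ]
block [ 0.5403 -0.1283  0.06  ]
mat [0.4036 0.2686 0.003 ]
[0.60624202 0.10101103 0.50230954] [-1.61507317e+01  9.22423599e-03 -8.99372664e+01] 372.2164363832902 [-0.06630507  0.          0.          0.          0.        ] 3.7 [ 2.79878810e+01  1.01235100e+01  6.72384917e-01 -7.19432874e-03
 -8.05820458e+01  6.20733547e+01]
post [0.54  0.182 0.062] 0.49 [207. 152.]
selector [0.588 0.145 0.055] 0.9 [238. 110.]
selector [ 0.542 -0.119  0.057] 0.31 [455. 151.]
cam_lever [ 0.61  -0.07   0.036] 0.9 [415.  93.]
cam_lever [ 0.69  -0.095  0.002] 0.39 [431.  28.]
block [ 0.549 -0.222  0.053] 0.94 [534. 146.]
block [ 0.544 -0.117  0.058] 0.88 [455. 149.]
selector_axis [0.612 0.079 0.046] 0.77 [294.  90.]
lever_handle [ 0.606 -0.065  0.037] 0.95 [412.  97.]
cam_pivot [0.612 0.079 0.049] 0.92 [294.  90.]
cam_pivot [ 0.541 -0.116  0.06 ] 0.73 [455. 152.]
```

View pics/w1.png

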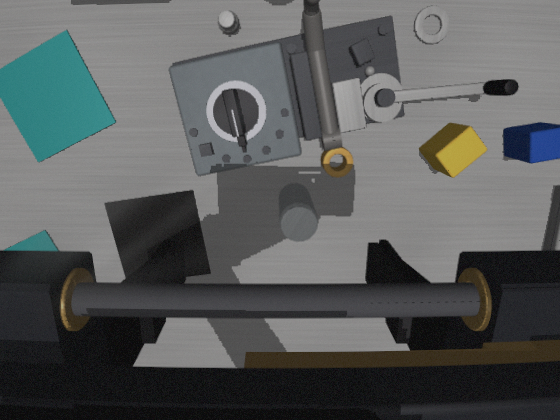

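```bash
python3 - <<'E'
import cv2,numpy as np
a=cv2.imread("pics/w1.png")
u=cv2.resize(a[30:180,165:310],(580,600),interpolation=cv2.INTER_CUBIC)  # x4
v=cv2.resize(a[110:190,410:495],(220,207))
w=cv2.resize(a[70:120,360:525],(0,0),fx=3,fy=3)
cv2.imwrite("pics/c1.png",u)
d=np.zeros((590,660,3),np.uint8); b=cv2.resize(a[65:185,360:525],(660,480),interpolation=cv2.INTER_CUBIC); d[:480]=b
cv2.imwrite("pics/c2.png",d[:480])
E
```

```text
(no output)
```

View pics/c1.png

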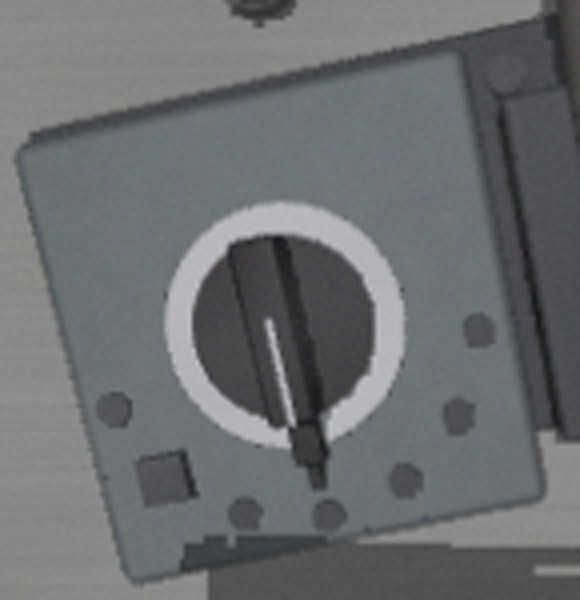

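View pics/c2.png

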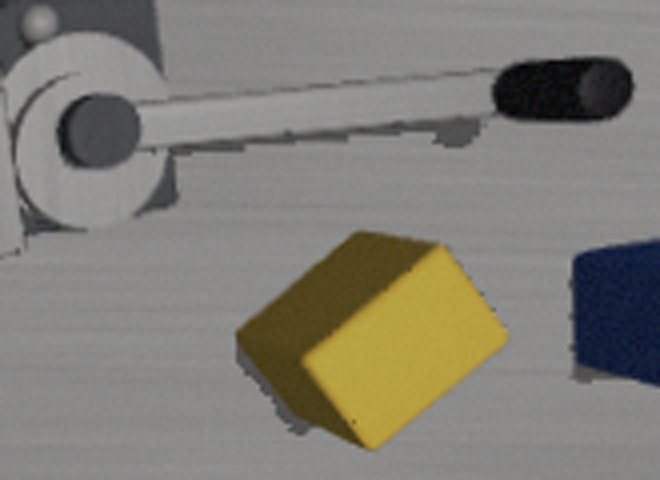

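```bash
cat > fit.py <<'E'
from h import *
import pickle
from scipy.optimize import least_squares
f=pickle.load(open("w1.pkl","rb"))
A=lambda l:np.array(l)/4.+[165,30]; B=lambda l:np.array(l)/4.+[360,65]
st=np.array([1.35,.45,0,-.45,-.9,-1.35]); 
b=pix2z(f,A([(113,410),(245,513),(329,515),(405,480),(458,415),(479,330)]),.049)[:,:2]
po=pix2z(f,A([(163,478)]),.058)[0,:2]
co=pix2z(f,A([(18,150),(460,52),(545,498),(133,582)]),.046)[:,:2]
L=[[-58*np.cos(s),95+58*np.sin(s)] for s in st]+[[-58*np.cos(.9),95+58*np.sin(.9)]]+[[68,163],[68,27],[-68,27],[-68,163]]
L=np.array(L)/1000; W=np.vstack([b,[po],co])
def rot(a): return np.array([[np.cos(a),-np.sin(a)],[np.sin(a),np.cos(a)]])
r=least_squares(lambda p:((L@rot(p[2]).T+p[:2]-W)).ravel(),[.6,.05,.15])
x0,y0,yaw=r.x; F=lambda x,y:rot(yaw)@[x,y]+[x0,y0]
if __name__=="__main__":
    print(r.x, "res mm",(r.fun.reshape(-1,2)*1000).round(1).tolist())
ax=F(0,.095); pv=F(-.02,-.085)
ha=pix2z(f,B([(607,85)]),.085)[0,:2]
bl=pix2z(f,B([(303,358),(440,246),(508,338),(373,450)]),.06)[:,:2]
d=ha-pv; lev=(yaw-np.pi/2)-np.arctan2(d[1],d[0])   # cam angle
e=(bl[1]-bl[0]+bl[2]-bl[3])/2; g=(bl[2]-bl[1]+bl[3]-bl[0])/2
bc=bl.mean(0); byaw=np.arctan2(e[1],e[0])
if __name__=="__main__":
    print("axis",ax,"pivot",pv,"handle",ha,"r",np.hypot(*d),"cam",lev)
    print("block",bc,np.linalg.norm(e),np.linalg.norm(g),np.degrees(byaw),np.degrees(np.arctan2(g[1],g[0])))
    m=env.trace(f,"mat")
    for q in m[:3]:
        c=np.argwhere(q["mask"])[:,::-1].mean(0); print("mat",q["score"],q["mask"].sum(),c,pix2z(f,[c],.003)[0])
    s=env.read_state(); print(s["clock"])
    nt=pix2z(f,A([(319,485)]),.064)[0,:2]-ax; print("nose angle",np.mod(yaw+np.pi-np.arctan2(nt[1],nt[0])+np.pi,2*np.pi)-np.pi,np.hypot(*nt))
E
python3 fit.py
```

```text
[0.60609243 0.05404163 0.20397382] res mm [[0.5, -0.2], [-0.4, 0.1], [-0.3, 0.0], [-0.3, -0.1], [-0.0, -0.6], [-0.1, -0.6], [-0.7, 0.0], [1.7, 2.6], [2.9, -1.4], [-1.1, -2.2], [-2.2, 2.4]]
axis [0.58684901 0.14707222] pivot [ 0.60372485 -0.03324751] handle [ 0.61916459 -0.16074354] r 0.12842749949212692 cam 0.08346082279776779
block [ 0.54138065 -0.12491404] 0.0514572910821326 0.03762742782647137 -47.825862214204996 -137.5808930002422
mat 0.87 607 [ 35.40032949 243.68698517] [0.39669844 0.4581219  0.003     ]
mat 0.8 9036 [53.25708278 96.73019035] [0.60702968 0.39596987 0.003     ]
mat 0.71 5784 [157.51694329 229.64903181] [0.4201848  0.27007054 0.003     ]
4.1
nose angle -0.016436665707459497 0.0461901754005958
```

```bash
python3 - <<'E'
from fit import *
yb=np.degrees(np.arctan2(-g[1],-g[0]))+90; yb=(yb+90)%180-90; print("yaw",yb)
o=[180,0,yb]
env.gripper_to(.69)
env.goto([*bc,.16],o)
env.move_straight([*bc,.046],rate=.1,force_limit=15)
env.gripper_to(0,grasp_force=25)
s=env.read_state(); print(s["opening"]*87,s["finger_force"],s["position"],s["clock"])
env.move_straight([*bc,.24],rate=.2)
print(env.inverse_kinematics([.4036,.2686,.24],o))
env.goto([.4036,.2686,.24],o)
s=env.read_state(); print(s["opening"]*87,s["finger_force"],s["force"],s["clock"])
env.move_straight([.4036,.2686,.075],rate=.2)
print(env.move_straight([.4036,.2686,.046],rate=.04,force_limit=4), env.read_state()["position"])
env.gripper_to(.69)
env.move_straight([.4036,.2686,.2],rate=.2)
env.goto([.46,.12,.36],[180,0,0])
import pickle
f=env.grab_frame("wrist"); cv2.imwrite("pics/w2.png",f["image"])
f=env.grab_frame("top"); cv2.imwrite("pics/t2.png",f["image"][140:340,100:440])
s=env.read_state(); print(s["clock"],s["force"])
for q in env.search_frame(f,"block")[:3]: print(q)
E
```

```text
yaw -47.58089300024221
40.01729010582207 24.998938939534128 [ 0.54130579 -0.12502401  0.04625597] 7.8083
[ 52.88958385   8.34852474 -18.69091585   0.         -62.96055941
 -10.47047685]
39.81493181135905 24.998809467069805 [-0.05001247  0.4328182  -2.0932178 ] 10.4667
True [0.4033447  0.26826437 0.04890771]
14.825 [-1.09192158  0.25107984 -0.27294397]
{'xyz': [0.5543, -0.2308, 0.0592], 'score': 0.76}
```

View pics/t2.png

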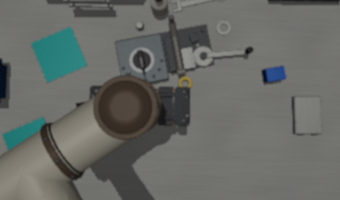

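```bash
python3 - <<'E'
from fit import *
Y=np.degrees(yaw); P=[*ax,.078]
env.gripper_to(.42)
env.goto([*ax,.2],[180,0,Y])
print(env.move_straight(P,rate=.1,force_limit=12))
env.gripper_to(0,grasp_force=25)
s=env.read_state(); print(s["opening"]*87,s["finger_force"],s["force"],s["position"])
for a in np.linspace(0,np.degrees(.91),5)[1:]:
    env.goto(P,[180,0,Y-a]); s=env.read_state(); print(a,s["tool_rot"][2],s["wrist_torque"].round(3),s["force"].round(1),s["opening"]*87)
env.dwell(.2)
env.gripper_to(.42)
env.move_straight([*ax,.2],rate=.2)
env.goto([.56,0.04,.36],[180,0,0])
import pickle
f=env.grab_frame("wrist"); pickle.dump(f,open("w3.pkl","wb")); cv2.imwrite("pics/w3.png",f["image"])
p=w2pix(f,[[*ax,.084]])[0]; print(p, w2pix(f,[[*ax,.046]]))
x,y=(p-[50,50]).astype(int); x=max(x,0);y=max(y,0); print(x,y)
cv2.imwrite("pics/c3.png",cv2.resize(f["image"][y:y+110,x:x+110],(550,550),interpolation=cv2.INTER_CUBIC))
g=env.grab_frame("side"); cv2.imwrite("pics/s3.png",g["image"][100:340,130:400])
for q in env.search_frame(g,"block")[:3]: print(q)
print(env.read_state()["clock"])
E
```

```text
False
13.930774694941967 25.000177561305463 [-1.56818333  2.72213275  0.66030834] [0.58686934 0.14763068 0.07820448]
13.034789839226228 -1.1544005945634888 [ 1.188  0.597 -0.042] [-2.2  5.1  1.8] 13.463607071234579
26.069579678452456 -14.21992993150969 [ 1.375  0.634 -0.011] [-2.3  5.2  1.8] 13.830781148796774
39.104369517678684 -27.253792790042205 [ 1.445  0.753 -0.007] [-2.3  4.6  2.5] 14.17970135954455
52.13915935690491 -40.28624548614869 [1.489 0.674 0.014] [-2.5  5.9  1.2] 13.665022857197384
[179.77994073 139.88816233] [[187.47295232 136.10708628]]
129 89
{'xyz': [0.4012, 0.2575, 0.0509], 'score': 0.64}
{'xyz': [0.5473, -0.2551, 0.0583], 'score': 0.61}
22.325
```

View pics/c3.png

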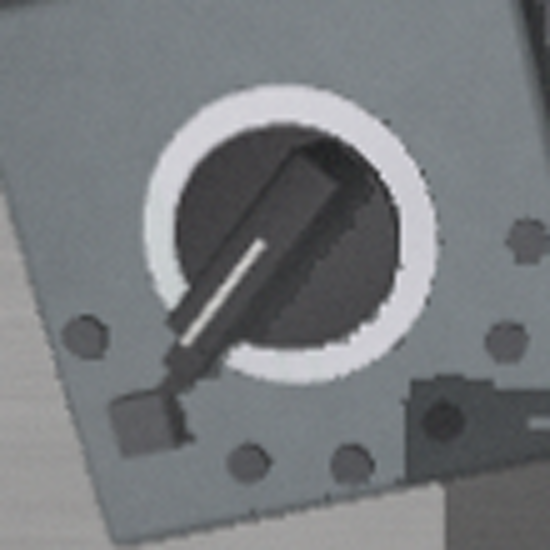

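View pics/s3.png

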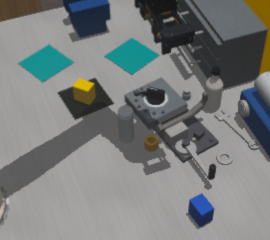

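```bash
python3 - <<'E'
from fit import *
f3=pickle.load(open("w3.pkl","rb"))
nt=pix2z(f3,[[129+172/5,89+388/5]],.062)[0,:2]-ax; print("sel",yaw+np.pi-np.arctan2(nt[1],nt[0]),np.hypot(*nt))
def pose(t,z=.07):
    a=yaw-np.pi/2-t; p=pv+.13*np.array([np.cos(a),np.sin(a)])
    return [*p,z],[180,0,(np.degrees(a)+180)%360-180]
t0=lev; p,o=pose(t0); print(p,o,ha)
env.gripper_to(.5)
env.goto([p[0],p[1],.17],o)
print(env.move_straight(p,rate=.1,force_limit=12))
env.gripper_to(0,grasp_force=20)
s=env.read_state(); print(s["opening"]*87,s["force"].round(1),s["clock"])
for t in np.append(np.linspace(t0,1.5,7)[1:],[1.575,1.595]):
    p,o=pose(t); h=env.move_straight(p,rotation=o,rate=.08,force_limit=25)
    s=env.read_state(); d=s["position"][:2]-pv
    print(round(t,2),h,s["force"].round(1),round(yaw-np.pi/2-np.arctan2(d[1],d[0]),3)%6.283,round(s["opening"]*87,1))
    if h: break
print(s["clock"])
E
```

```text
sel 0.8814840195878286 0.04418075736982592
[np.float64(0.6193536425515175), np.float64(-0.16230463216174368), 0.07] [180, 0, np.float64(-83.0951139628519)] [ 0.61916459 -0.16074354]
False
17.12223800656885 [ 0.3 -0.5  1.5] 25.625
0.32 False [-0.5 -0.2  2. ] 0.32 17.7
0.56 False [-1.2  1.   2. ] 0.553 17.6
0.79 False [-1.1  2.1  2.9] 0.789 17.3
1.03 False [-0.9  1.8  3.8] 1.025 17.7
1.26 False [-1.8  0.1  3.7] 1.262 17.2
1.5 False [-3.6  3.1  6.1] 1.501 17.3
1.58 False [-3.4  0.7  5.4] 1.572 17.1
1.6 False [  0.6 -10.1   3.2] 1.576 17.2
29.35
```

```bash
python3 - <<'E'
from fit import *
env.gripper_to(.4); env.dwell(.2)
p=env.read_state()["position"]
env.move_straight([p[0],p[1],.2],rate=.2)
env.goto([.45,-.25,.38],[180,0,0]); env.dwell(.3)
f=env.grab_frame("top")
cv2.imwrite("pics/t4.png",cv2.resize(f["image"][150:290,170:400],(800,487),interpolation=cv2.INTER_CUBIC))
hm=pv+.13*np.array([np.cos(yaw+np.pi),np.sin(yaw+np.pi)])
u=w2pix(f,[[*hm,.085],[*pv,.037],[*F(0,.095),.06],[*F(-.058*np.cos(.9),.095+.058*np.sin(.9)),.058]]); print(((u-[170,150])*800/230).round())
s=env.read_state(); print(s["clock"],s["position"],s["force"])
E
```

```text
[[500. 309.]
 [464. 158.]
 [248. 172.]
 [202. 225.]]
34.175 [ 0.4500077  -0.2499634   0.38000209] [-0.34444686  0.25779413 -0.29633938]
```

View pics/t4.png

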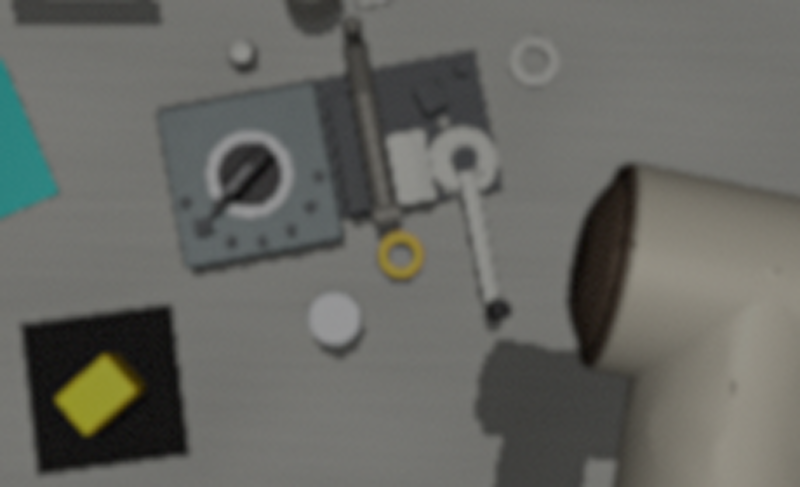

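The picture shows the lever handle at (499,309), where the home position predicts (500,309). The knob nose points at the post at (204,228), the block stands on the black mat at (98,394), and the bystanders are in place.

```bash
python3 -c "
from workcell import env
print(env.close_job())"
```

```text
the job is handed in; nothing more can be done
None
```

The job is handed in at about 34 s on the robot's clock: the yellow block stands upright on the black mat, the selector knob points at the square post (0.9 rad station), and the cam lever, thrown last, was still at its stop after I let go.

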